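# Roll a chromatography column into its V-shaped bench rest

### The job

With your fingertips, push the steel chromatography column from behind so that it rolls along the bench, up the ramp of the V-shaped rest and over its low lip, and comes to lie still at the bottom of the blue V, in line with it and centred along it to within 2 cm. Do not grasp, lift or carry the column, and leave the bottles, cup and beaker standing where they are.

Things in the scene. Friction and masses are not known exactly. Their poses are not given: they have to be found in the camera images.
- column: Steel chromatography column lying on the bench, about 0.3 kg: tube 40 mm in diameter, 150 mm long, one end banded blue, the other black; thin end fittings make it 194 mm overall. Origin on its axis, half-way along, 20 mm above the bench at the start; y axis along the tube to the blue end; x and z turn as it rolls. It stops rolling within 2 cm on the level when left, but may roll back down the ramp.
- blue_end (a point): Centre of the blue-banded end of the column's tube, on its axis, 75 mm from its middle. At the start the blue end is at the left and the column lies on the robot's side of the V, its axis 110 to 150 mm short of it, within 0.1 rad of parallel to it and within 12 mm of centred on it.
- v_seat (a point): Where the column's middle lies when seated in the V-rest: on the V's middle, 26 mm above the bench. x is level and points the way the column must roll, away from the robot; y along the V to the left; z up. The rest is folded sheet 130 mm wide (along y), fixed to the bench. The blue V's faces slope 30 degrees, its bottom is 3 mm above the bench; a steep back stop 18 to 30 mm behind rises to 39 mm.
- ramp_foot (a point): Middle of the front edge of the rest's grey ramp, 1 mm above the bench, 87 mm in front of the V's bottom line. From here the ramp rises at 7 degrees to the lip. Axes as v_seat.
- lip (a point): Middle of the lip at the top of the ramp, 10 mm above the bench and 12 mm in front of the V's bottom line. The column's axis rises to about 30 mm above the bench as it passes the lip, then sinks 4 mm into the V. Axes as v_seat.
- stain_bottle: Violet dropper flask with a black cap, 44 mm in diameter, 94 mm tall, standing behind the V-rest; origin at the centre of its underside. Bystander.
- sample_cup: White sample cup with a red lid, 49 mm in diameter, 60 mm tall, standing left of the V-rest; origin at the centre of its underside. Bystander.
- beaker: Clear beaker, 62 mm in diameter, 72 mm tall, standing left of the rolling path; origin at the centre of its underside. Bystander.
- dropper: Brown oil dropper with a black top, 26 mm in diameter, 86 mm tall, standing left of the V-rest; origin at the centre of its underside. Bystander.

How it is judged:
By the outcome, as a careful person would: the job done as asked, in the order asked, and still so for the second after the job is handed in, with the robot touching nothing.
It also fails if it takes over 38 s, if anything falls off the work surface, if the arm or the gripper's body presses on something with over 40 N, if the wrist force passes 120 N, or if a joint passes its speed limit or range.

### The arm

A 6-joint arm with a two-finger parallel gripper is mounted at the origin on a cart in front of the work surface, level with it; the furniture and walls round the work are solid. World frame = base frame: x ahead of the robot, y to its left, z up, the work surface at z = 0. Lengths are in m, angles in rad, forces in N, time in s.
With the tool pointing down it reaches from about 0.325 to 0.925 m from the base axis. Payload 3.1 kg.
Tool frame: the origin (TCP) lies at the very end of the fingers, on their centre line; the grasp point (between the pads) lies robot.grasp_offset behind it (robot.grasp_offset is the distance from the TCP to the grasp point, in m); z points along the fingers, y is the direction in which the jaws open and shut (so a half turn about z gives the same grasp; the last joint's range is limited). The gripper opens to 85 mm and grips with 20 to 120 N. Pads are 22 mm wide; open, the fingers measure 114 mm over their backs; the gripper's body (76 mm by 85 mm) begins 54 mm behind the grasp point. The pads swing forward as they close: fully open they stand 13 mm farther back than shut.
Start: joints at [1.156, 0.217, 1.613, -0, 1.311, -0.112], TCP at [0.186, 0.597, 0.203] pointing down, gripper open.
Joint ranges: [-2.75, 2.75], [-0.78, 2.1], [0.31, 2.55], [-1.13, 4.27], [0.13, 2.63], [-2.58, 2.58]. Speed limits (rad/s): [2.79, 2.79, 3.14, 3.14, 3.14, 3.14].

### API

Orientations are given as a rotation vector (axis times angle).
In Python, from workcell import robot, eyes, close_job gives the robot as it stands.
- The arm moves only by the shell command python3 -m inch 'ROWS' [FORCE]. ROWS is a JSON object of lists of equal length, an entry for each row: "translation": the shift along the tool's x, y, z in cm, a list of three; "turn": the turn about the tool's z in degrees; "fingers": the opening, from -1 (shut) to 1 (fully open). In form: {"translation": [[x, y, z], ...], "turn": [turn, ...], "fingers": [fingers, ...]}. A call has 1 to 20 rows; each row shifts and turns the commanded pose from where the row before left it, along the tool's axes as they then stand; what a row does not reach is not made up. A row lasts 1/10 s, in which the tool goes at most 50 mm and 8.59 degrees, less where a joint would pass 70% of its speed; a pose out of reach is approached as far as the arm can. A call is refused whole if a number of a shift passes 5 or a number of a turn 8.59, either way. A call with a gripper value outside its range is refused whole. The fingers move at their own pace and stop on an object; FORCE is the grip in N (left out, the last holds). Time passes only in rows, so rows that do not move let the fingers close. It gives the time, the measured TCP pose, the force and the opening at its end, in the units of the state.
- robot.get_obs(): the state, without advancing time (a new reading comes with each control period).
- eyes.camera(name): name is "scene" or "top" or "wrist"; returns a dict with "img" (420x560x3 uint8, red, green, blue), "vfov" (degrees; the focal length in pixels is half the picture's height over the tangent of half this angle, whatever the lens; pixels are square), "cx", "cy" (the principal point, pixels), "world_from_camera" (4x4, takes a point from camera to world coordinates); the wrist camera has in their place "mount" (4x4, takes a point from camera to tool coordinates, whose origin is the TCP and whose axes are the flange's). Camera axes: x right, y up, looking along -z (the intrinsics and any distortion apply to the point x, -y, -z); pixel columns grow to the right and rows downward; lengths in m; the calibration is good to about 2 mm. The wrist camera is an equidistant fisheye: a pixel r from the principal point sees the ray r / f radians off the axis. A picture is of the moment at which its call begins: read the wrist's pose just before it. There is no depth.
- close_job(): hands the job in, once; it reports no verdict.
The state is a dict: "time": time; "qpos": joint angles; "joint_velocities": joint speeds; "effort": joint torques, N m; "position": TCP position; "ee_rot": TCP orientation; "contact_force": force on the tool from outside, world axes, zero at the start; "torque": the same for the moment, N m; "width": finger opening in m.
Only numpy, scipy, OpenCV 4.12 (cv2) and the standard library are available. Lean on these libraries where they do the work, as an engineer would, in place of code of your own. Each camera call takes 0.05 s, during which the arm holds its last target. There are 200 camera calls.

## Working session

There is one attempt and no reset: what is moved stays moved. The work goes in short steps, Python scripts to look and compute and a shell command to move; the robot and the scene stay as the last step left them, time stands still between calls to the robot, and variables do not carry over. Pictures are saved under pics/ and viewed, about 8 in all and at most 12, crops included, and the job is handed in when it is done.

```bash
mkdir -p pics
cat > h.py <<'E'
from workcell import robot, eyes, close_job
import numpy as np, cv2
from scipy.spatial.transform import Rotation as R
def snap(name,fn):
    o=robot.get_obs(); c=eyes.camera(name); cv2.imwrite('pics/'+fn,cv2.cvtColor(c['img'],cv2.COLOR_RGB2BGR)); return c,o
def ray(c,u,v):
    f=c['img'].shape[0]/2/np.tan(np.radians(c['vfov'])/2)
    d=np.array([(u-c['cx'])/f,-(v-c['cy'])/f,-1]); T=np.array(c['world_from_camera']); return T[:3,3],T[:3,:3]@d
def at(c,u,v,z):
    p,d=ray(c,u,v); return p+d*(z-p[2])/d[2]
def pix(c,P):
    f=c['img'].shape[0]/2/np.tan(np.radians(c['vfov'])/2); T=np.array(c['world_from_camera'])
    q=T[:3,:3].T@(np.array(P)-T[:3,3]); return c['cx']+f*q[0]/-q[2], c['cy']-f*q[1]/-q[2]
E
python3 - <<'E'
from h import *
import pickle
c,o=snap('top','top1.png'); pickle.dump(c,open('top1.pkl','wb'))
print(c['vfov'],c['cx'],c['cy'],c['world_from_camera'],{k:v for k,v in c.items() if k not in('img','world_from_camera')}.keys())
print(o,robot.grasp_offset)
E
```

```text
53.94367423381826 282.26592804019543 207.6904577235622 [[-0.00731468  0.99956585 -0.02854123  0.53602735]
 [-0.99936965 -0.00829883 -0.03451708  0.36597132]
 [-0.03473895  0.02827075  0.99899648  0.91644557]
 [ 0.          0.          0.          1.        ]] dict_keys(['vfov', 'cx', 'cy'])
{'time': 0.0, 'qpos': array([ 1.15578254e+00,  2.17761572e-01,  1.61497141e+00, -2.06415195e-05,
        1.31129911e+00, -1.12210100e-01]), 'joint_velocities': array([-0.00013346,  0.00088056,  0.00018354,  0.00064332,  0.00115579,
       -0.00112559]), 'effort': array([ 8.54175632e-04, -3.96843302e+01, -3.03853369e+01, -1.22451052e-04,
        9.56855627e-03, -2.23086232e-05]), 'position': array([0.18599734, 0.59573414, 0.2014443 ]), 'ee_rot': array([-0.47372629, -3.10504454,  0.00370692]), 'contact_force': array([0.53963257, 0.54280637, 0.18897156]), 'torque': array([ 0.04882822, -0.02824213,  0.03175759]), 'width': 0.08528540780286484} 0.0187
```

View pics/top1.png

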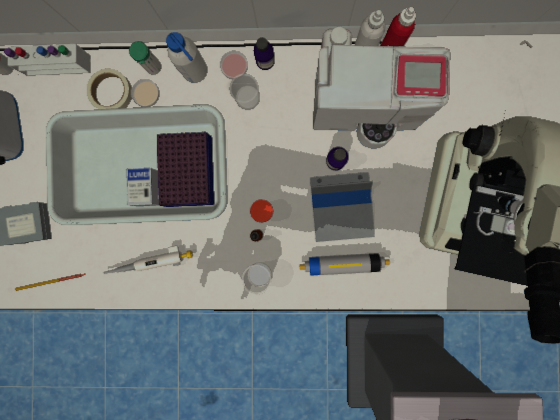

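Run:
```python
from h import *
import pickle
c=pickle.load(open('top1.pkl','rb'))
im=cv2.cvtColor(c['img'],cv2.COLOR_RGB2BGR)[140:300,240:440]
cv2.imwrite('pics/crop1.png',cv2.resize(im,None,fx=4,fy=3.75,interpolation=cv2.INTER_CUBIC) if 0 else cv2.resize(im,(740,592),interpolation=cv2.INTER_CUBIC))
```

```text
(no output)
```

View pics/crop1.png

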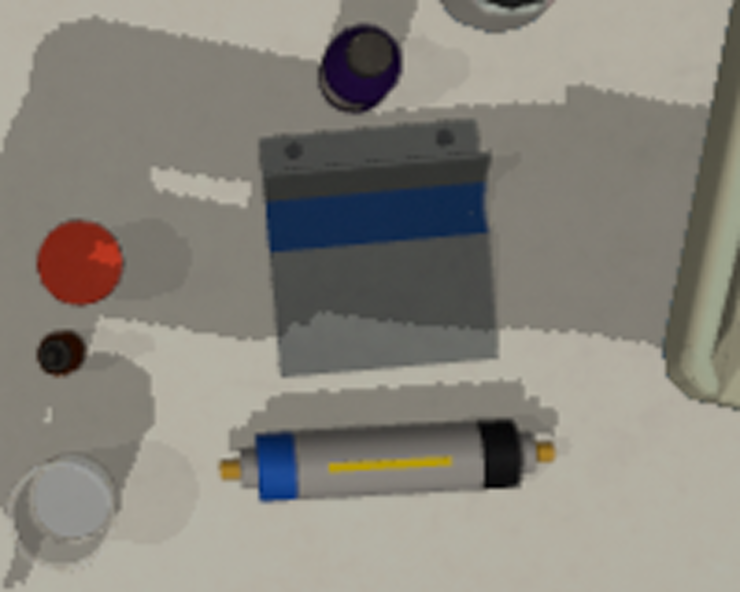

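Run:
```python
from h import *
import pickle
c=pickle.load(open('top1.pkl','rb'))
g=lambda u,v,z: at(c,240+(u+.5)/3.7-.5,140+(v+.5)/3.7-.5,z)
FL,FR=g(281,376,.001),g(498,357,.001); LL,LR=g(272,251,.01),g(487,233,.01); BL,BR=g(268,200,.0134),g(486,182,.0134)
print(FL,FR,LL,LR,BL,BR); 
for a,b in((FL,FR),(LL,LR),(BL,BR)): d=a-b; print('w',np.hypot(*d[:2]),'yaw',np.arctan2(-d[0],d[1]))
print('foot-lip',(LL+LR-FL-FR)/2)
A,B=g(258,468,.02),g(519,453.5,.02);d=A-B
print('col',(A+B)/2,np.hypot(*d[:2]),'yaw',np.arctan2(-d[0],d[1]))
A,B=g(220,469,.02),g(554,452,.02);d=A-B
print('col ends',(A+B)/2,np.hypot(*d[:2]),'yaw',np.arctan2(-d[0],d[1]))
yaw=np.mean([np.arctan2(-(a-b)[0],(a-b)[1]) for a,b in((FL,FR),(LL,LR),(BL,BR))])
ex=np.array([np.cos(yaw),np.sin(yaw)]);ey=np.array([-ex[1],ex[0]])
F=(FL+FR)[:2]/2;L=(LL+LR)[:2]/2
S=((F+.087*ex)+(L+.012*ex))/2; m=((A+B)/2)[:2]-S
print('yaw',yaw,'seat',S,'col rel',m@ex,m@ey)
for n,p in dict(beaker=g(72,497,.072),cup=g(80,262,.06),drop=g(58,353,.086),stain=g(370,52,.094)).items(): q=p[:2]-S; print(n,p,q@ex,q@ey)
o=robot.get_obs();print(R.from_rotvec(o['ee_rot']).as_matrix().round(3),eyes.camera('wrist')['mount'])
```

```text
[0.48738107 0.32449621 0.001     ] [0.49794778 0.19568321 0.001     ] [0.56183892 0.32951717 0.01      ] [0.57141057 0.20281006 0.01      ] [0.591921   0.33172919 0.0134    ] [0.60131235 0.20360468 0.0134    ]
w 0.12924566716392188 yaw 0.0818481294324925
w 0.1270681200280172 yaw 0.07539836234811591
w 0.1284682393841178 yaw 0.07316779721581221
foot-lip [0.07396032 0.0060739  0.009     ]
col [0.43877341 0.26357146 0.02      ] 0.15161262294262545 yaw 0.051974188753710265
col ends [0.43891611 0.26457656 0.02      ] 0.19397711109808513 yaw 0.04732165178339194
yaw 0.07680476299880687 seat [0.57899866 0.26692476] col rel -0.13984975628194202 0.008407152206399914
beaker [0.42509769 0.44350948 0.072     ] -0.13989804444786025 0.18787285129629175
cup [0.55512317 0.43934696 0.06      ] -0.010575273723822822 0.1737458382762957
drop [0.50506539 0.44942162 0.086     ] -0.05971245656451243 0.1876317012717626
stain [0.66623052 0.27920788 0.094     ] 0.08791716987201374 0.005553672696776675
[[-0.955  0.298 -0.001]
 [ 0.298  0.955 -0.002]
 [ 0.    -0.002 -1.   ]] [[ 1.39575336e-03  9.61684972e-01  2.74153363e-01  6.85204678e-02]
 [ 9.99999025e-01 -1.33292986e-03 -4.15436731e-04  4.14835522e-04]
 [-3.40920564e-05  2.74153676e-01 -9.61685895e-01 -1.68984474e-01]
 [ 0.00000000e+00  0.00000000e+00  0.00000000e+00  1.00000000e+00]]
```

The top view shows the blue V (crop about 378,215), the column (388,460) with its blue end to the left, and the beaker at (72,497). The fitted sizes come out at 129, 152 and 194 mm, close to the given 130, 150 and 194. Next I move behind the column, above the bench.

```bash
python3 -m inch '{"translation":[[-2.88,-2.61,0],[-2.88,-2.61,0],[-2.88,-2.61,0],[-2.88,-2.61,0],[-2.88,-2.61,0],[-2.88,-2.61,0],[-2.88,-2.61,0],[-2.88,-2.61,0],[-2.88,-2.61,0],[-2.88,-2.61,0],[0,0,3],[0,0,3],[0,0,3],[0,0,3],[0,0,0]],"turn":[0,0,0,0,0,0,0,0,0,0,-5,-5,-5,-5,0],"fingers":[1,1,1,1,1,1,1,1,1,1,1,1,1,1,1]}'
python3 - <<'E'
from h import *
o=robot.get_obs();m=R.from_rotvec(o['ee_rot']).as_matrix();print(o['time'],o['position'],'yaw',np.arctan2(-m[0,1],m[1,1]),m[2])
E
```

```text
time: 1.6
position: [0.3788, 0.2592, 0.078]
ee_rot: [0.072, -3.131, 0.007]
contact_force: [-0.9, -0.4, -0.5]
width: 0.0854
1.6 [0.37879214 0.25921868 0.07804371] yaw 0.045908069311428476 [ 0.01030299 -0.00440668 -0.99993721]
```

```bash
python3 -m inch '{"translation":[[0,0,2],[0,0,2],[0,0,2],[0,0,1],[0,0,0],[0,0,0]],"turn":[0,0,0,0,0,0],"fingers":[1,1,1,1,1,1]}'
python3 - <<'E'
from h import *
import pickle
c,o=snap('top','top2.png');s,o=snap('scene','scene2.png')
a=cv2.imread('pics/top2.png')[170:310,260:440]; b=cv2.imread('pics/scene2.png')
pickle.dump(s,open('s2.pkl','wb'))
p=o['position'];print(p,pix(s,p),pix(s,[.439,.2636,.02]))
u,v=map(int,pix(s,[.41,.26,.02]));b=b[max(0,v-70):v+70,max(0,u-90):u+90];print(max(0,u-90),max(0,v-70))
im=np.vstack([cv2.resize(a,None,fx=2.1,fy=2.1,interpolation=2)[:, :378],cv2.resize(b,(378,294),interpolation=2)])
cv2.imwrite('pics/c2.png',im)
E
```

```text
time: 2.2
position: [0.3842, 0.262, 0.0138]
ee_rot: [-0.072, 3.139, 0.001]
contact_force: [0.6, 0.0, 0.8]
width: 0.0852
[0.38457855 0.26220115 0.0141172 ] (np.float64(242.31567426720864), np.float64(298.36079701933033)) (np.float64(266.3851095303247), np.float64(280.75019637145186))
164 219
```

View pics/c2.png

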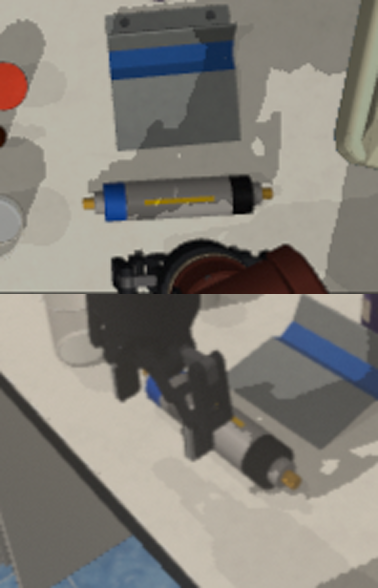

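Run:
```python
from h import *
import pickle
s=pickle.load(open('s2.pkl','rb'));p=np.array([.3846,.2622])
for dy in(-.043,-.057):
  for z in(0,.014,.027): 
    u,v=pix(s,[p[0]-.05*dy*0,p[1]+dy,z]); print(dy,z,(u-164)*2.1,(v-219)*2.1+294)
```

```text
-0.043 0 196.85056789354545 502.9481948903143
-0.043 0.014 195.8403625471676 491.11514991883143
-0.043 0.027 194.88022141331922 479.86853233109457
-0.057 0 207.50153852687302 513.4134369657954
-0.057 0.014 206.60801111697467 501.54824975238216
-0.057 0.027 205.75849789695528 490.26752877601314
```

```bash
python3 -m inch '{"translation":[[0,0,0.5],[0,0,0.4],[0,0,0]],"turn":[0,0,0],"fingers":[1,1,1]}'
python3 - <<'E'
from h import *
s,o=snap('scene','scene3.png')
p=o['position'];m=R.from_rotvec(o['ee_rot']).as_matrix();print(p,o['contact_force'],m)
b=cv2.imread('pics/scene3.png')[230:320,190:310]
b=cv2.resize(b,None,fx=6,fy=6,interpolation=2)
for z,col in((p[2],(0,0,255)),(p[2]+.013,(0,255,0))):
  for dy in(-.043,-.057):
    for dx in(-.011,.011):
      u,v=pix(s,np.array([*p[:2],z])+[dx*m[0,0]+dy*m[0,1],dx*m[1,0]+dy*m[1,1],0]); cv2.circle(b,(int((u-190+.5)*6),int((v-230+.5)*6)),3,col,-1)
cv2.imwrite('pics/c3.png',b)
E
```

```text
time: 2.6
position: [0.3829, 0.2613, 0.0033]
ee_rot: [0.073, -3.14, 0.001]
contact_force: [0.3, 0.3, -0.6]
width: 0.0852
[0.38285403 0.26129428 0.00327654] [ 0.34448548  0.32146274 -0.60041743] [[-9.98932969e-01 -4.61709398e-02 -1.08056997e-03]
 [-4.61703776e-02  9.98933434e-01 -5.39589445e-04]
 [ 1.10433083e-03 -4.89123363e-04 -9.99999271e-01]]
```

View pics/c3.png

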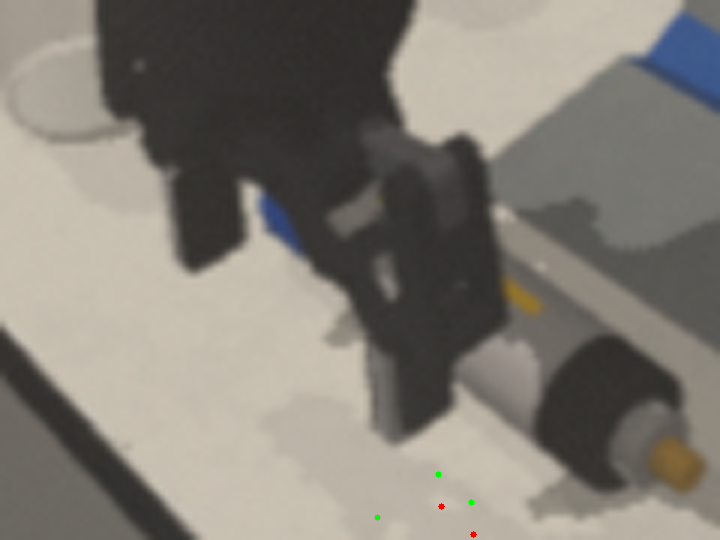

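Run:
```python
from h import *
import pickle
s=pickle.load(open('s2.pkl','rb'))
f=lambda P:[ (pix(s,P)[0]-190+.5)*6,(pix(s,P)[1]-230+.5)*6]
y=np.array([-.05,.999,0]);c=np.array([.4389,.264,.02])
print('fitting',f(c-.097*y),'rim centre',f(c-.075*y),'top of rim',f(c-.075*y+[0,0,.02]),s['world_from_camera'],s['vfov'],[k for k in s])
```

```text
fitting [np.float64(690.8185735816567), np.float64(485.82818713648214)] rim centre [np.float64(634.9806401648397), np.float64(442.5123230696363)] top of rim [np.float64(634.74711323049), np.float64(392.3943310841886)] [[ 0.76014263  0.379532   -0.52738851  0.13702069]
 [-0.64958311  0.42515578 -0.63030496 -0.15897975]
 [-0.01499862  0.82170434  0.56971661  0.52579473]
 [ 0.          0.          0.          1.        ]] 55.82274479292455 ['img', 'vfov', 'cx', 'cy', 'world_from_camera']
```

Run:
```python
from h import *
w,o=snap('wrist','w3.png')
M=np.array(w['mount']);f=210/np.tan(np.radians(w['vfov'])/2);print(w['vfov'],w['cx'],w['cy'])
def wp(P):
    q=M[:3,:3].T@(np.array(P)-M[:3,3]); x,y,z=q[0],-q[1],-q[2]; r=np.hypot(x,y); t=np.arctan2(r,z); return w['cx']+f*t*x/r, w['cy']+f*t*y/r
T=np.eye(4);T[:3,:3]=R.from_rotvec(o['ee_rot']).as_matrix();T[:3,3]=o['position']
b=cv2.imread('pics/w3.png')
for z,col in((0,(0,0,255)),(-.013,(0,255,0)),(-.042,(255,255,0))):
  for sy in(-1,1):
    for dx in(-.011,.011):
      cv2.circle(b,tuple(int(round(k)) for k in wp([dx,sy*.043,z])),2,col,-1)
y=np.array([-.05,.999,0]);c=np.array([.4389,.264,.02])
for k in(-.075,0,.075):
  P=c+k*y; cv2.circle(b,tuple(int(round(k)) for k in wp(T[:3,:3].T@(P-T[:3,3]))),3,(255,0,255),-1)
cv2.imwrite('pics/w3b.png',b)
```

```text
65.70646984690485 281.77205142367427 212.27947366647805
```

View pics/w3b.png

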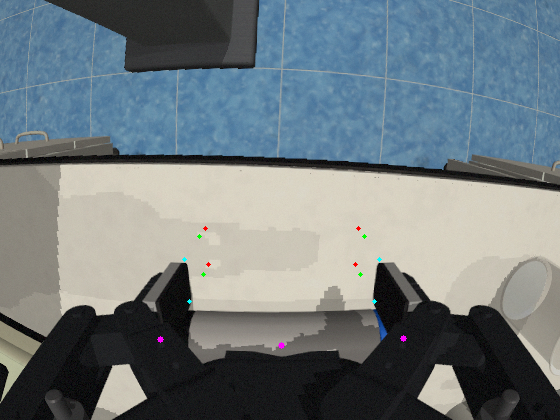

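Both the scene and wrist views show the open fingertips about 4 cm behind the reported TCP, so the tips are around z = 4.5 cm. I'll lower in small steps and watch the force.

```bash
for i in 1; do python3 -m inch '{"translation":[[0,0,0.3],[0,0,0.3],[0,0,0]],"turn":[0,0,0],"fingers":[1,1,1]}'; done; python3 -c "
from h import *
o=robot.get_obs();print(o['position'],o['contact_force'])"
```

```text
time: 3.0
position: [0.3829, 0.2613, -0.0028]
ee_rot: [0.073, -3.14, 0.001]
contact_force: [-0.9, -0.4, 0.1]
width: 0.0851
[ 0.38289436  0.2613337  -0.00276177] [-0.85521245 -0.39626393  0.06766878]
```

```bash
python3 -m inch '{"translation":[[0,0,0.3],[0,0,0.3],[0,0,0.3],[0,0,0]],"turn":[0,0,0,0],"fingers":[1,1,1,1]}';  python3 -m inch '{"translation":[[0,0,0.3],[0,0,0.3],[0,0,0.2],[0,0,0]],"turn":[0,0,0,0],"fingers":[1,1,1,1]}'
python3 - <<'E'
from h import *
s,o=snap('scene','scene4.png')
print(o['position'],o['contact_force'])
b=cv2.imread('pics/scene4.png')[230:320,190:310]
cv2.imwrite('pics/c4.png',cv2.resize(b,None,fx=6,fy=6,interpolation=2))
E
```

```text
time: 3.4
position: [0.3829, 0.2613, -0.0118]
ee_rot: [0.073, -3.14, 0.001]
contact_force: [0.1, 0.2, -0.8]
width: 0.0855
time: 3.8
position: [0.383, 0.2614, -0.0196]
ee_rot: [0.073, -3.14, 0.001]
contact_force: [0.3, -0.7, -0.7]
width: 0.0853
[ 0.38304202  0.26139334 -0.01961343] [ 0.26595396 -0.67362494 -0.66930827]
```

View pics/c4.png

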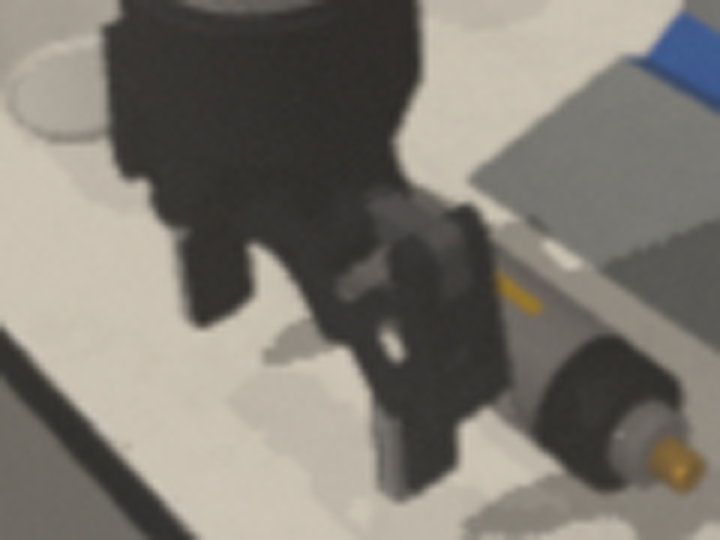

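```bash
python3 -m inch '{"translation":[[0,0,0.3],[0,0,0.3],[0,0,0.3],[0,0,0.1],[0,0,0]],"turn":[0,0,0,0,0],"fingers":[1,1,1,1,1]}';  python3 -m inch '{"translation":[[-0.5,0,0],[-0.5,0,0],[-0.5,0,0],[-0.5,0,0],[-0.5,0,0],[-0.5,0,0],[-0.5,0,0],[-0.5,0,0],[0,0,0]],"turn":[0,0,0,0,0,0,0,0,0],"fingers":[1,1,1,1,1,1,1,1,1]}'
python3 - <<'E'
from h import *
import pickle
w,o=snap('top','t5.png');pickle.dump(w,open('t5.pkl','wb'))
print(o['position'],o['contact_force'])
b=cv2.imread('pics/t5.png')[150:290,260:435]
cv2.imwrite('pics/c5.png',cv2.resize(b,None,fx=4,fy=4,interpolation=2))
E
```

```text
time: 4.35
position: [0.3831, 0.2614, -0.0295]
ee_rot: [0.073, -3.14, 0.0]
contact_force: [-0.4, -0.4, 0.5]
width: 0.0859
time: 5.25
position: [0.4245, 0.2636, -0.029]
ee_rot: [-0.072, 3.14, 0.001]
contact_force: [0.1, 0.0, 0.6]
width: 0.0851
[ 0.42449327  0.26362579 -0.02897486] [0.09262783 0.04006219 0.55372463]
```

View pics/c5.png

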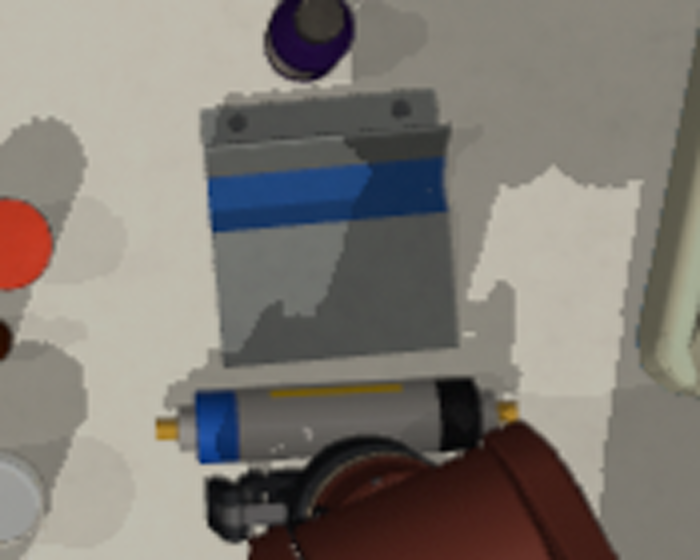

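```bash
cat >> h.py <<'E'
S=np.array([.579,.2669]);yv=.0768;ex=np.array([np.cos(yv),np.sin(yv)]);ey=np.array([-ex[1],ex[0]])
def col(c,A,B,z=.02):
    a,b=at(c,*A,z),at(c,*B,z);d=(a-b)[:2];m=(a+b)[:2]/2;q=m-S
    print('mid',m,'len',np.hypot(*d),'yaw',np.arctan2(-d[0],d[1]),'rel',q@ex,q@ey)
E
python3 - <<'E'
from h import *
import pickle
c=pickle.load(open('t5.pkl','rb'))
g=lambda u,v:(260+(u+.5)/4-.5,150+(v+.5)/4-.5)
col(c,g(156,429.5),g(519,410)); col(c,g(196,428),g(480,412.5))
E
```

```text
mid [0.45940056 0.26483652] len 0.19516576258881224 yaw 0.04937477778394059 rel -0.11940521648394577 0.007118811388939697
mid [0.4591372  0.26443404] len 0.15269460659487752 yaw 0.05024205672728974 rel -0.11969867926453708 0.006737728468329375
```

```bash
python3 -m inch '{"translation":[[-0.5,0,0],[-0.5,0,0],[-0.5,0,0],[-0.5,0,0],[-0.5,0,0],[-0.5,0,0],[-0.5,0,0],[-0.5,0,0],[-0.5,0,-0.06],[-0.5,0,-0.06],[-0.5,0,-0.06],[-0.5,0,-0.06],[-0.5,0,-0.06],[-0.5,0,-0.06],[-0.5,0,-0.06],[-0.5,0,-0.06],[-0.5,0,-0.06],[0,0,0]],"turn":[0,0,0,0,-0.4,-0.4,-0.4,-0.4,0,0,0,0,0,0,0,0,0,0],"fingers":[1,1,1,1,1,1,1,1,1,1,1,1,1,1,1,1,1,1]}'
python3 - <<'E'
from h import *
import pickle
w,o=snap('top','t6.png');pickle.dump(w,open('t6.pkl','wb'))
print(o['position'],o['contact_force'],(o['position'][:2]-S)@ex,(o['position'][:2]-S)@ey)
b=cv2.imread('pics/t6.png')[150:290,260:435]
cv2.imwrite('pics/c6.png',cv2.resize(b,None,fx=4,fy=4,interpolation=2))
E
```

```text
time: 7.1
position: [0.51, 0.2691, -0.0234]
ee_rot: [-0.116, 3.137, 0.001]
contact_force: [0.5, -0.4, -0.3]
width: 0.0854
[ 0.51002486  0.26914573 -0.02335043] [ 0.54423352 -0.39622123 -0.28283754] -0.06859951973279418 0.007531195288010463
```

View pics/c6.png

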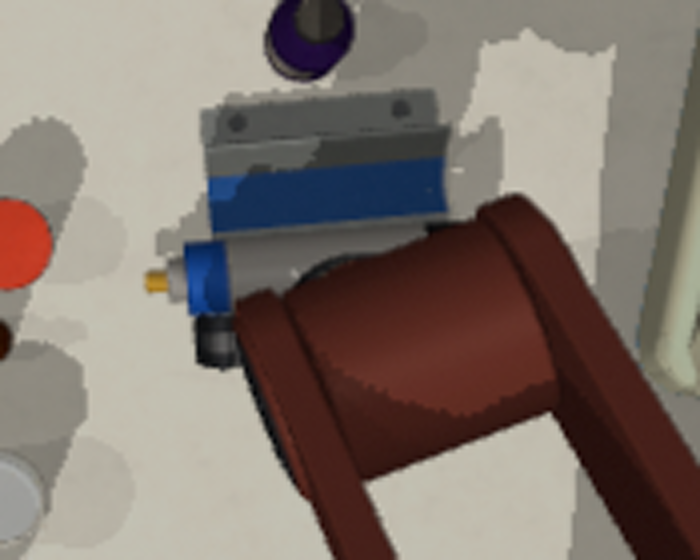

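Run:
```python
from h import *
import pickle
c=pickle.load(open('t6.pkl','rb'))
g=lambda u,v:(260+(u+.5)/4-.5,150+(v+.5)/4-.5)
for uv,l in(((146,281.5),.097),((185,279.5),.075)):
  p=at(c,*g(*uv),.0265)[:2]-S; print(p@ex,p@ey-l)
```

```text
-0.036512046013012556 0.006244085054663728
-0.03720147429410181 0.007248734710034024
```

```bash
python3 -m inch '{"translation":[[-0.4,0,-0.06],[-0.4,0,-0.06],[-0.4,0,-0.06],[-0.4,0,-0.06],[-0.4,0,-0.06],[-0.3,0,-0.05],[-0.2,0,0],[-0.2,0,0],[-0.2,0,0],[-0.2,0,0],[-0.2,0,0],[-0.2,0,0],[0,0,0],[0,0,0]],"turn":[0,0,0,0,0,0,0,0,0,0,0,0,0,0],"fingers":[1,1,1,1,1,1,1,1,1,1,1,1,1,1]}'
python3 - <<'E'
from h import *
import pickle
w,o=snap('top','t7.png');pickle.dump(w,open('t7.pkl','wb'))
print(o['position'],o['contact_force'],(o['position'][:2]-S)@ex,(o['position'][:2]-S)@ey)
b=cv2.imread('pics/t7.png')[150:290,260:435]
cv2.imwrite('pics/c7.png',cv2.resize(b,None,fx=4,fy=4,interpolation=2))
E
```

```text
time: 8.55
position: [0.5431, 0.2714, -0.0203]
ee_rot: [0.117, -3.139, 0.0]
contact_force: [-0.1, -0.2, -1.0]
width: 0.0852
[ 0.54313567  0.27142072 -0.02030976] [-0.10959309 -0.24560913 -0.95340291] -0.03541176656733808 0.007259067791102512
```

View pics/c7.png

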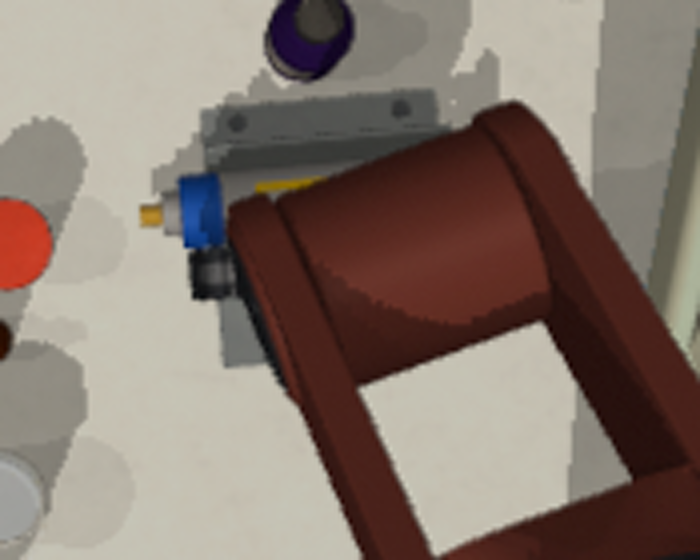

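Run:
```python
from h import *
import pickle
c=pickle.load(open('t7.pkl','rb'))
g=lambda u,v:(260+(u+.5)/4-.5,150+(v+.5)/4-.5)
for uv,l in(((140,215.5),.097),((180,212),.075)):
  for z in(.026,.03): p=at(c,*g(*uv),z)[:2]-S; print(z,p@ex,p@ey-l)
```

```text
0.026 -0.0007717341029527918 0.006444485471674838
0.03 -0.0009265915941460194 0.006438339604388929
0.026 -0.0007301076056698597 0.006805036660913644
0.03 -0.0008851520886280744 0.006896098077232876
```

The column's axis is within 1 mm of the V's middle and it lies 6.5 mm off centre along it. I'll back off, lift clear and check.

```bash
python3 -m inch '{"translation":[[0.3,0,0],[0.5,0,0],[1,0,0],[1,0,0],[1.5,0,-0.5],[1.5,0,-1],[2,0,-2],[2,0,-3],[2,0,-4],[2,0,-4],[2,0,-4],[0,0,-2],[0,0,0],[0,0,0]],"turn":[0,0,0,0,0,0,0,0,0,0,0,0,0,0],"fingers":[1,1,1,1,1,1,1,1,1,1,1,1,1,1]}'
python3 - <<'E'
from h import *
import pickle
w,o=snap('top','t8.png');pickle.dump(w,open('t8.pkl','wb'));snap('scene','s8.png')
print(o['position'],o['contact_force'])
b=cv2.imread('pics/t8.png')[150:290,230:405]
a=cv2.resize(b,None,fx=4,fy=4,interpolation=2)
cv2.imwrite('pics/c8.png',a)
E
```

```text
time: 10.0
position: [0.3849, 0.2596, 0.1843]
ee_rot: [-0.117, 3.139, 0.0]
contact_force: [-0.7, 0.0, -0.3]
width: 0.0854
[0.38491982 0.25958032 0.18432617] [-0.73046488  0.01429485 -0.28503107]
```

View pics/c8.png

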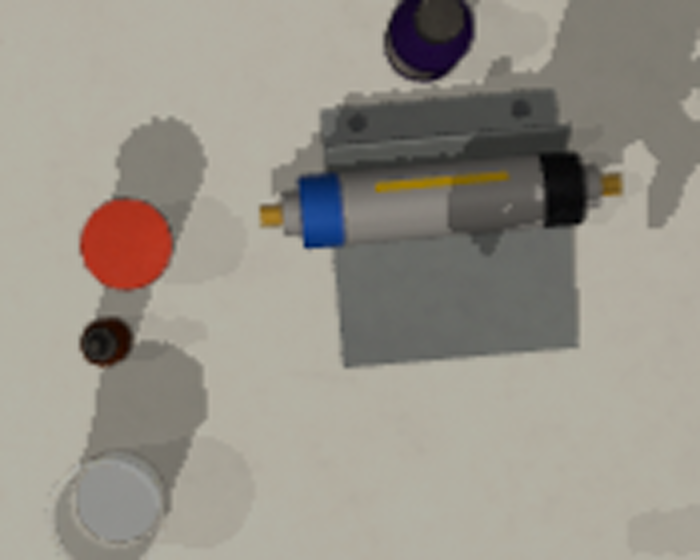

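View pics/s8.png

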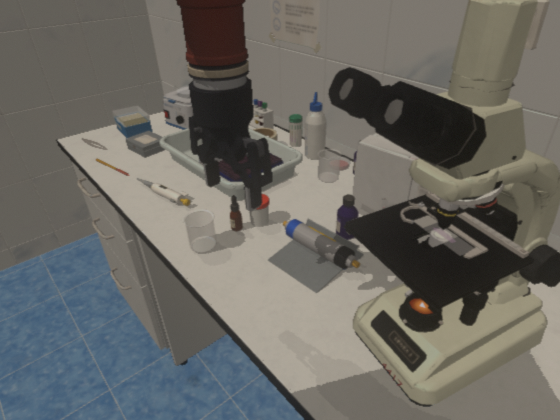

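The column lies on the V with its fittings at crop (260,216) and (622,184). The bystanders are all standing. I'll measure it, take a second frame after a second to check that it is still, then hand in.

```bash
python3 -m inch '{"translation":[[0,0,0],[0,0,0],[0,0,0],[0,0,0],[0,0,0],[0,0,0],[0,0,0],[0,0,0]],"turn":[0,0,0,0,0,0,0,0],"fingers":[1,1,1,1,1,1,1,1]}' | head -1
python3 - <<'E'
from h import *
import pickle
c=pickle.load(open('t8.pkl','rb'))
g=lambda u,v:(230+(u+.5)/4-.5,150+(v+.5)/4-.5)
col(c,g(260,216),g(622,184.5),.026);col(c,g(301,212),g(584,187.5),.026)
d,_=snap('top','t9.png');print('moved px',np.abs(d['img'][180:215,290:390].astype(int)-c['img'][180:215,290:390]).mean())
E
```

```text
time: 10.9
mid [0.5776302  0.27297888] len 0.19460287455230432 yaw 0.07825301116581365 rel -0.0008993649240966299 0.006166062854936565
mid [0.57790259 0.27203977] len 0.15211948885389195 yaw 0.07780291384242398 rel -0.0006998260044366316 0.005208817230466304
moved px 0.5988571428571429
```

```bash
python3 -c "
from workcell import close_job
print(close_job())"
```

```text
the job is handed in; nothing more can be done
None
```

The column is lying still at the bottom of the blue V, and the job is handed in at about 11 s of the 38 s allowed. I pushed it from behind with both open fingertips along the bench, up the ramp and over the lip, then backed off and lifted clear.

**Position:** The last top-camera check put the column's axis within 1 mm of the V's middle line. It is about 6 mm off centre along the V (the limit is 20 mm) and parallel to it within 0.002 rad.

**Stillness:** Two top pictures about a second apart showed practically no change.

**Bystanders:** The stain bottle, cup, beaker and dropper were all standing, and looked to be in their places. I did not re-measure their positions.

**Forces:** Readings at the end of each move were all around 1 N or less.

**One disagreement:** The scene and wrist cameras both showed the open fingertips about 4 cm behind the reported TCP, not the 13 mm expected. I lowered the tool in small steps while watching the force, so the reported TCP height during the push was about −0.02 to −0.03 m. The tips stayed above the bench and no contact force appeared.

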